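Turn the floor tile over against the board's edge

TASK

Turn the patterned floor tile over without picking it up: with the fingertips, push it across the table until its leading edge is flat against the near edge of the grey padded board, then push and drag its trailing edge upward so that the tile tips up against that edge and flips over onto the pad, patterned face down. Then push it further on, so that the whole tile lies flat and roughly square on the pad with no edge hanging over. Do not lift or carry the tile, and leave the jar, the stone and the brush where they are.

Things in the scene. Friction and masses are not known exactly. Their poses are not given: they have to be found in the camera images.
- tile: loose clay tile 100 x 100 x 8 mm glued on a smaller plywood backing 80 x 80 x 14 mm: the clay overhangs 10 mm all round, its lower edge 14 mm above the table. About 0.24 kg (varies), sides grippy (friction about 1). Origin: centre of the backing's underside; z points from backing to patterned face (brown and cream), up at the start, down at the end; x roughly towards the board at the start
- tile_lead (a point): middle of the lower clay edge on the leading side, the one that faces the board (tile frame 50, 0, 14 mm)
- tile_trail (a point): middle of the lower clay edge on the trailing side, away from the board (tile frame -50, 0, 14 mm)
- board: grey padded board, a plain firm slab fixed on the table, 160 (x) x 220 (y) x 24 mm high. Origin: centre of its underside. Its x axis points from the near edge (an upright wall 24 mm high at x = -80 mm; the tile starts before it) to the far edge. A tile tipped past upright over the near edge falls onto the pad by itself and at first overhangs that edge by some 25 mm
- board_front (a point): middle of the top of the board's near edge (board frame -80, 0, 24 mm)
- jar: amber glass jar with white cap, 54 mm across, 85 mm high; origin under its centre; leave alone
- stone: brown rounded stone, 68 mm across, 49 mm high; origin under its centre; leave alone
- brush: brush with a wooden handle lying on the table, 170 mm long along its x axis, origin under its middle; leave alone

How it is judged:
By the outcome, as a careful person would: the job done as asked, in the order asked, and still so for the second after the job is handed in, with the robot touching nothing.
It also fails if it takes over 64 s, if anything falls off the work surface, if the arm or the gripper's body presses on something with over 40 N, if the wrist force passes 120 N, or if a joint passes its speed limit or range.

ROBOT

A 6-joint arm with a two-finger parallel gripper is mounted at the origin on the work surface. World frame = base frame: x ahead of the robot, y to its left, z up, the work surface at z = 0. Lengths are in m, angles in rad, forces in N, time in s.
With the tool pointing down it reaches from about 0.35 to 0.925 m from the base axis. Payload 6.4 kg.
Tool frame: the origin (TCP) lies at the very end of the fingers, on their centre line; the grasp point (between the pads) lies 19 mm behind it (ctrl.grip_point_offset is the distance from the TCP to the grasp point, in m); z points along the fingers, y is the line along which they close (so a half turn about z gives the same grasp; the last joint's range is limited). The gripper opens to 94 mm and grips with 3 to 60 N. Pads are 16 mm wide; open, the fingers measure 119 mm over their backs; the gripper's body (75 mm by 177 mm) begins 78 mm behind the grasp point.
Start: joints at [-1.325, 0.245, 1.558, -0, 1.339, -0.174], TCP at [0.265, -0.594, 0.205] pointing down, gripper open.
Joint ranges: [-3.13, 3.13], [-1.02, 2.26], [0.13, 2.54], [-0.95, 4.09], [0.21, 2.88], [-2.74, 2.74]. Speed limits (rad/s): [2.57, 2.57, 3.14, 3.14, 3.14, 3.14].

INTERFACE

Orientations are given as a 3x3 rotation matrix whose columns are the frame's x, y, z axes.
In Python, from plant import monitor, vision, ticket, ctrl gives the robot as it stands.
- The arm moves only by the shell command python3 -m pendant 'ROWS' [FORCE]. ROWS is JSON, a list of rows, each a list of 3 entries, a list of its own where there are three numbers: the finger opening in mm, from 0 to 94, then the shift along the tool's x, y, z in mm, then the turn, a rotation vector about the tool's x, y, z in rad. A call has 1 to 5 rows; each row shifts and turns the commanded pose from where the row before left it, along the tool's axes as they then stand; what a row does not reach is not made up. A row lasts 1/8 s, in which the tool goes at most 62.5 mm and 10.7 degrees, less where a joint would pass 70% of its speed; a pose out of reach is approached as far as the arm can. A call with a gripper value outside its range is refused whole. The fingers move at their own pace and stop on an object; FORCE is the grip in N (left out, the last holds). Time passes only in rows, so rows that do not move let the fingers close. It gives the time, the measured TCP pose, the force and the opening at its end, in the units of the state.
- monitor.get_obs(): the state, without advancing time (a new reading comes with each control period).
- vision.get_image(name): name is "scene" or "top" or "wrist"; returns a dict with "pixels" (420x560x3 uint8, red, green, blue), "fx", "fy", "cx", "cy" (pixels), "R" (3x3) and "t" (3): a world point X has camera coordinates R X + t; the wrist camera has in their place "T_tool_cam" (4x4, takes a point from camera to tool coordinates, whose origin is the TCP and whose axes are the flange's). Camera axes: x right, y down, z forward; pixel columns grow to the right and rows downward; lengths in m; the calibration is good to about 2 mm. A picture is of the moment at which its call begins: read the wrist's pose just before it. There is no depth.
- ticket.sign_off(): hands the job in, once; it reports no verdict.
The state is a dict: "time_s": time; "joint_positions": joint angles; "joint_vel": joint speeds; "joint_efforts": joint torques, N m; "eef_pos": TCP position; "ee_rot": TCP orientation; "wrist_force": force on the tool from outside, world axes, zero at the start; "moment": the same for the moment, N m; "grip_width": finger opening in m.
Only numpy, scipy, OpenCV 4.12 (cv2) and the standard library are available. Lean on these libraries where they do the work, as an engineer would, in place of code of your own. Each camera call takes 0.05 s, during which the arm holds its last target. There are 200 camera calls.

## Working session

There is one attempt and no reset: what is moved stays moved. The work goes in short steps, Python scripts to look and compute and a shell command to move; the robot and the scene stay as the last step left them, time stands still between calls to the robot, and variables do not carry over. Pictures are saved under pics/ and viewed, on a budget of 10 in all, crops included, one or two more only if the job needs it, and the job is handed in when it is done.

```bash
ls; mkdir -p pics
python3 - <<'E'
from plant import monitor, vision
import cv2,numpy as np
a=vision.get_image("top"); b=vision.get_image("scene")
for n,i in (("top",a),("scene",b)):
    cv2.imwrite(f"pics/{n}0.png",i["pixels"][:,:,::-1]); print(n,i["fx"],i["cx"],i["cy"],np.round(i["R"],3).tolist(),np.round(i["t"],3))
o=monitor.get_obs(); print(o["time_s"],o["eef_pos"],np.round(o["ee_rot"],3).tolist(),o["grip_width"])
E
```

```text
pics
top 534.003209032945 274.4519708978848 206.57853815545607 [[-0.017, -1.0, 0.012], [-0.994, 0.016, -0.112], [0.112, -0.014, -0.994]] [0.044 0.6   1.02 ]
scene 415.05278125068304 283.991872491202 212.08883048525064 [[-0.253, 0.967, -0.02], [0.69, 0.166, -0.704], [-0.678, -0.192, -0.71]] [ 0.128 -0.374  1.29 ]
0.1 [ 0.26479949 -0.59303669  0.20448436] [[0.913, 0.408, -0.0], [0.408, -0.913, 0.002], [0.0, -0.002, -1.0]] 0.09435004487572388
```

View pics/top0.png

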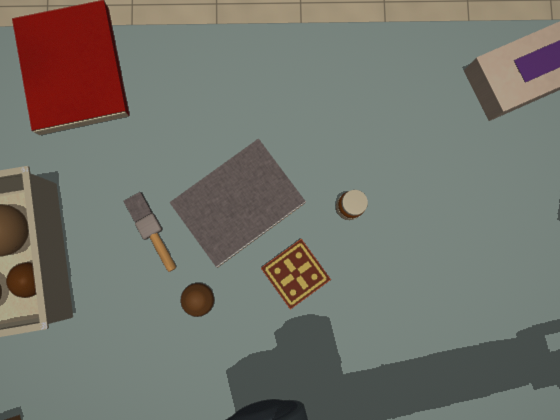

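View pics/scene0.png

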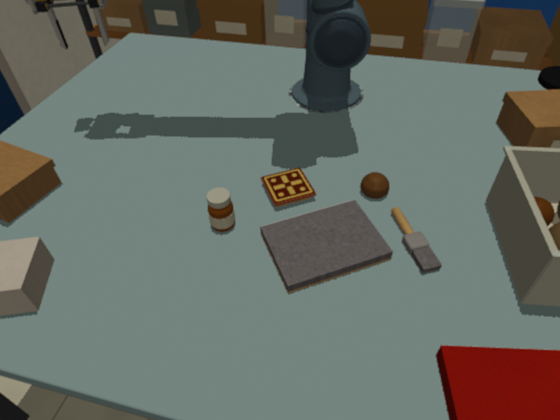

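The top view shows the tile with corners at about (300,239), (330,279), (291,308), (262,268). The board corners are about (259,139), (304,202), (218,266), (170,203). The stone is at (197,299) and the jar at (352,205). The scene view agrees.

```bash
cat > h.py <<'E'
import numpy as np,cv2
from plant import monitor,vision
def ray(im,p,z):
    R=np.array(im["R"]);t=np.array(im["t"]);C=-R.T@t
    d=R.T@np.array([(p[0]-im["cx"])/im["fx"],(p[1]-im["cy"])/im["fy"],1.])
    return C+d*(z-C[2])/d[2]
def proj(im,X):
    c=np.array(im["R"])@np.array(X)+np.array(im["t"]);return [im["fx"]*c[0]/c[2]+im["cx"],im["fy"]*c[1]/c[2]+im["cy"]]
E
python3 - <<'E'
from h import *
im=vision.get_image("top")
px=im["pixels"]; hsv=cv2.cvtColor(px,cv2.COLOR_RGB2HSV)
m=((hsv[...,1]>110)&(hsv[...,2]>50)).astype(np.uint8); q=np.zeros_like(m);q[230:315,250:340]=m[230:315,250:340]
q=cv2.morphologyEx(q,cv2.MORPH_CLOSE,np.ones((7,7)))
r=cv2.minAreaRect(np.argwhere(q)[:,::-1].astype(np.float32));print(r)
c=[ray(im,p,.022)for p in cv2.boxPoints(r)];print("tile",np.round(c,4).tolist(),np.round(np.mean(c,0),4),[np.linalg.norm(c[i]-c[i-1]) for i in range(4)])
px=px.astype(int);g=((px[...,1]-px[...,0])<6).astype(np.uint8);q=np.zeros_like(g);q[135:270,165:308]=g[135:270,165:308]
q=cv2.morphologyEx(q,cv2.MORPH_OPEN,np.ones((7,7)))
n,l,s,ce=cv2.connectedComponentsWithStats(q);k=1+np.argmax(s[1:,4]);print(s[k])
r=cv2.minAreaRect(np.argwhere(l==k)[:,::-1].astype(np.float32));print(r,cv2.boxPoints(r))
for nme,b in(("auto",cv2.boxPoints(r)),("eye",[(259,139.5),(304.5,202),(217.5,264),(170.5,203)])):
    c=[ray(im,p,.024)for p in b];print(nme,np.round(c,4).tolist(),np.round(np.mean(c,0),4),[round(np.linalg.norm(c[i]-c[i-1]),4) for i in range(4)],[np.degrees(np.arctan2(*(c[i]-c[i-1])[1::-1])) for i in range(4)])
print("stone",ray(im,(197,299),.025),"jar",ray(im,(354,203),.085), "brush end",ray(im,(172,268),.01))
E
```

```text
((295.3798828125, 273.5007629394531), (50.74706268310547, 50.24433898925781), 54.090274810791016)
tile [[0.4817, 0.0641, 0.022], [0.5383, -0.0173, 0.022], [0.4566, -0.074, 0.022], [0.4009, 0.0072, 0.022]] [ 0.4694 -0.005   0.022 ] [np.float64(0.09880841736456945), np.float64(0.09921088038653864), np.float64(0.09950275686745157), np.float64(0.09843613125175445)]
[ 172  141  132  124 8974]
((237.2124481201172, 202.24424743652344), (81.60818481445312, 111.44517517089844), 53.746158599853516) [[168.14742 202.29195]
 [258.01736 136.38731]
 [306.27747 202.19655]
 [216.40753 268.1012 ]]
auto [[0.614, 0.245, 0.024], [0.7452, 0.0646, 0.024], [0.6098, -0.0297, 0.024], [0.4824, 0.1499, 0.024]] [0.6128 0.1075 0.024 ] [np.float64(0.1624), np.float64(0.2231), np.float64(0.165), np.float64(0.2202)] [np.float64(35.853289890532956), np.float64(-53.969617257550276), np.float64(-145.13865183847537), np.float64(125.35489012477615)]
eye [[0.7387, 0.0627, 0.024], [0.6103, -0.0261, 0.024], [0.4903, 0.1477, 0.024], [0.6125, 0.2404, 0.024]] [0.613  0.1062 0.024 ] [np.float64(0.2179), np.float64(0.1562), np.float64(0.2112), np.float64(0.1533)] [np.float64(-54.593294892847105), np.float64(-145.32703702949493), np.float64(124.59043160491535), np.float64(37.17064091087153)]
stone [0.42326076 0.18788006 0.025     ] jar [ 0.5995417  -0.11489896  0.085     ] brush end [0.48409539 0.23935614 0.01      ]
```

```bash
python3 -m pendant '[[50,[0,0,0],[0,0,-0.1]],[50,[0,0,0],[0,0,-0.097]],[50,[34,-30,0],[0,0,0]],[50,[34,-30,0],[0,0,0]],[50,[34,-30,0],[0,0,0]]]' 10
python3 -m pendant '[[50,[34,-30,0],[0,0,0]],[50,[34,-30,0],[0,0,0]],[50,[34,-30,0],[0,0,0]],[50,[34,-30,0],[0,0,0]],[50,[34,-30,0],[0,0,0]]]'
python3 -m pendant '[[50,[34,-30,0],[0,0,0]],[50,[34,-30,0],[0,0,0]],[50,[34,-30,15],[0,0,0]],[50,[34,-30,40],[0,0,0]],[50,[0,0,0],[0,0,0]]]'
```

```text
time_s: 0.78
eef_pos: [0.2962, -0.4596, 0.205]
ee_rot: [[0.816, 0.578, -0.0], [0.578, -0.816, 0.001], [0.0, -0.001, -1.0]]
wrist_force: [0.3, -0.5, -0.1]
grip_width: 0.0509
time_s: 1.4
eef_pos: [0.348, -0.2389, 0.2053]
ee_rot: [[0.816, 0.578, 0.0], [0.578, -0.816, 0.0], [0.0, -0.0, -1.0]]
wrist_force: [0.1, 0.3, 0.3]
grip_width: 0.05
time_s: 2.02
eef_pos: [0.3873, -0.0606, 0.1472]
ee_rot: [[0.813, 0.583, -0.006], [0.583, -0.813, 0.003], [-0.003, -0.006, -1.0]]
wrist_force: [0.3, 0.4, -1.3]
grip_width: 0.0501
```

```bash
python3 -m pendant '[[50,[0,0,45],[0,0,0]],[50,[0,0,45],[0,0,0]],[50,[0,0,35],[0,0,0]],[50,[0,0,10],[0,0,0]],[50,[15,2,0],[0,0,0]]]'
python3 -m pendant '[[50,[15,0,0],[0,0,0]],[50,[8,0,0],[0,0,0]],[50,[8,0,0],[0,0,0]],[50,[8,0,0],[0,0,0]],[50,[8,0,0],[0,0,0]]]'
python3 -m pendant '[[50,[8,0,0],[0,0,0]],[50,[8,0,0],[0,0,0]],[50,[4,0,0],[0,0,0]],[50,[0,0,0],[0,0,0]]]'
python3 - <<'E'
from h import *
im=vision.get_image("top");cv2.imwrite("pics/top1.png",cv2.resize(im["pixels"][100:330,130:400,::-1],None,fx=2.5,fy=2.5))
E
```

```text
time_s: 2.65
eef_pos: [0.4035, -0.0575, 0.016]
ee_rot: [[0.817, 0.577, 0.0], [0.577, -0.817, -0.0], [0.0, 0.0, -1.0]]
wrist_force: [0.8, -0.3, 0.5]
grip_width: 0.0503
time_s: 3.28
eef_pos: [0.4414, -0.0295, 0.0155]
ee_rot: [[0.816, 0.579, -0.001], [0.579, -0.816, -0.0], [-0.001, -0.0, -1.0]]
wrist_force: [-3.5, -2.8, 4.1]
grip_width: 0.0499
time_s: 3.78
eef_pos: [0.4581, -0.0176, 0.0153]
ee_rot: [[0.816, 0.578, 0.001], [0.578, -0.816, 0.001], [0.001, 0.0, -1.0]]
wrist_force: [-0.6, -0.1, -0.9]
grip_width: 0.0499
```

View pics/top1.png

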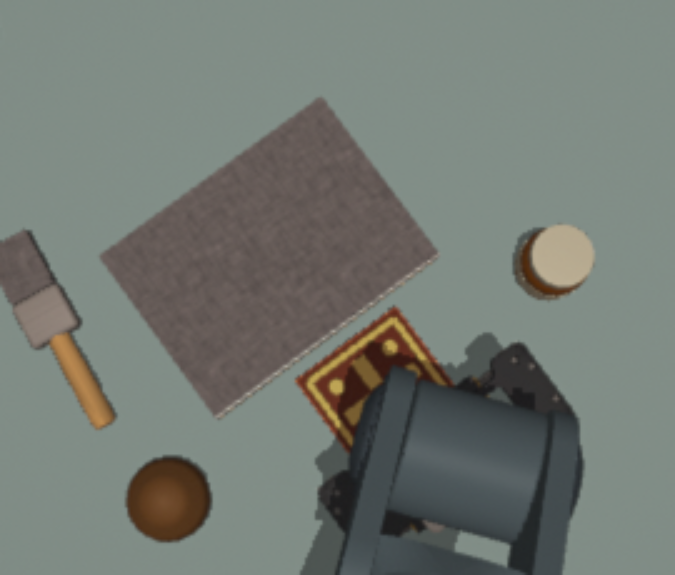

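The tile is square to the board with its lead edge at about (347,345) in the crop, leaving a 10–15 mm gap to the near edge. I'll keep pushing until the force shows contact.

```bash
python3 -m pendant '[[50,[4,0,0],[0,0,0]],[50,[4,0,0],[0,0,0]],[50,[2,0,0],[0,0,0]]]'
python3 -m pendant '[[50,[2,0,0],[0,0,0]],[50,[1,0,0],[0,0,0]]]'
```

```text
time_s: 4.2
eef_pos: [0.4658, -0.0121, 0.0153]
ee_rot: [[0.816, 0.578, -0.0], [0.578, -0.816, 0.0], [0.0, -0.0, -1.0]]
wrist_force: [-1.6, -0.1, 0.1]
grip_width: 0.05
time_s: 4.45
eef_pos: [0.4681, -0.0106, 0.0153]
ee_rot: [[0.816, 0.579, -0.0], [0.579, -0.816, -0.0], [-0.001, -0.0, -1.0]]
wrist_force: [-2.5, -2.7, 0.0]
grip_width: 0.0497
```

```bash
for i in 1 2; do :; done
python3 -m pendant '[[50,[2,0,0],[0,0,0]],[50,[0,0,0],[0,0,0]]]'
python3 -m pendant '[[50,[2,0,0],[0,0,0]],[50,[0,0,0],[0,0,0]]]'
```

```text
time_s: 4.7
eef_pos: [0.4682, -0.0105, 0.0153]
ee_rot: [[0.815, 0.58, -0.005], [0.58, -0.815, -0.002], [-0.005, -0.001, -1.0]]
wrist_force: [-8.5, -7.0, 4.5]
grip_width: 0.05
time_s: 4.95
eef_pos: [0.4683, -0.0104, 0.0153]
ee_rot: [[0.814, 0.58, -0.009], [0.58, -0.814, -0.005], [-0.01, -0.002, -1.0]]
wrist_force: [-14.6, -12.3, 10.3]
grip_width: 0.05
```

```bash
python3 -m pendant '[[50,[-14,0,0],[0,0,0]],[50,[-20,0,-5],[0,0,0]],[50,[-10,0,-5],[0,0,0]],[50,[0,0,0],[0,0.157,0]],[50,[0,0,0],[0,0.157,0]]]'
python3 -m pendant '[[50,[0,0,0],[0,0.157,0]],[50,[0,0,0],[0,0.157,0]],[50,[0,0,0],[0,0.157,0]],[50,[0,0,0],[0,0,0]]]'
```

```text
time_s: 5.58
eef_pos: [0.4369, -0.034, 0.0267]
ee_rot: [[0.773, 0.579, 0.259], [0.55, -0.815, 0.179], [0.315, 0.004, -0.949]]
wrist_force: [0.7, -0.5, 0.3]
grip_width: 0.0501
time_s: 6.08
eef_pos: [0.4345, -0.0346, 0.0244]
ee_rot: [[0.581, 0.574, 0.576], [0.405, -0.819, 0.407], [0.706, -0.004, -0.708]]
wrist_force: [-1.0, 0.4, 0.5]
grip_width: 0.0499
```

```bash
python3 -m pendant '[[50,[-6,0,6],[0,0,0]],[50,[-6,0,6],[0,0,0]],[50,[9,0,9],[0,0,0]],[50,[9,0,9],[0,0,0]],[50,[9,0,9],[0,0,0]]]'
python3 -m pendant '[[50,[2,0,2],[0,0,0]],[50,[0,0,0],[0,0,0]]]'
python3 - <<'E'
from h import *
im=vision.get_image("scene");cv2.imwrite("pics/s1.png",cv2.resize(im["pixels"][110:310,190:450,::-1],None,fx=3,fy=3))
E
```

```text
time_s: 6.7
eef_pos: [0.4673, -0.0107, 0.0083]
ee_rot: [[0.577, 0.58, 0.575], [0.411, -0.815, 0.409], [0.706, 0.0, -0.708]]
wrist_force: [-0.5, -0.5, 0.7]
grip_width: 0.0501
time_s: 6.95
eef_pos: [0.469, -0.0095, 0.0083]
ee_rot: [[0.577, 0.58, 0.576], [0.41, -0.815, 0.41], [0.707, 0.0, -0.708]]
wrist_force: [-0.2, -1.3, -0.2]
grip_width: 0.0497
```

View pics/s1.png

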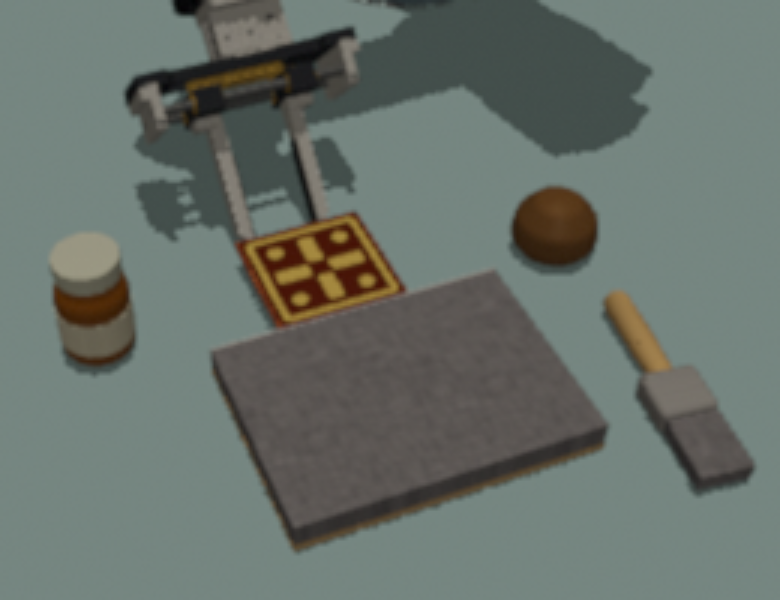

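The tile lies flush along the near edge, from (285,325) to (403,290) in the crop, with both fingertips at its trailing edge. I'll lower slightly and press in.

```bash
python3 -m pendant '[[50,[-2,0,0],[0,0,0]],[50,[0,0,2.5],[0,0,0]],[50,[1.5,0,1.5],[0,0,0]],[50,[0,0,0],[0,0,0]]]'
python3 -m pendant '[[50,[1.5,0,1.5],[0,0,0]],[50,[0,0,0],[0,0,0]]]'
```

```text
time_s: 7.5
eef_pos: [0.4717, -0.0092, 0.0059]
ee_rot: [[0.576, 0.578, 0.578], [0.409, -0.816, 0.408], [0.708, 0.001, -0.707]]
wrist_force: [-1.9, -1.4, 4.3]
grip_width: 0.0501
time_s: 7.75
eef_pos: [0.4731, -0.0084, 0.0056]
ee_rot: [[0.577, 0.578, 0.577], [0.41, -0.816, 0.407], [0.707, 0.002, -0.708]]
wrist_force: [-7.8, -5.2, 7.8]
grip_width: 0.0502
```

```bash
python3 -m pendant '[[50,[3.1,0,-3.1],[0,0,0]],[50,[3.1,0,-3.1],[0,0,0]],[50,[3.1,0,-3.1],[0,0,0]]]'
python3 -m pendant '[[50,[3.1,0,-3.1],[0,0,0]],[50,[0,0,0],[0,0,0]]]'
python3 - <<'E'
from h import *
im=vision.get_image("scene");cv2.imwrite("pics/s2.png",cv2.resize(im["pixels"][110:310,190:450,::-1],None,fx=3,fy=3))
E
```

```text
time_s: 8.12
eef_pos: [0.4727, -0.008, 0.0184]
ee_rot: [[0.578, 0.577, 0.577], [0.41, -0.816, 0.407], [0.706, 0.001, -0.708]]
wrist_force: [-2.3, -3.9, -1.1]
grip_width: 0.05
time_s: 8.38
eef_pos: [0.4728, -0.0072, 0.0231]
ee_rot: [[0.576, 0.579, 0.577], [0.409, -0.815, 0.409], [0.707, 0.0, -0.707]]
wrist_force: [-1.4, -2.9, -1.1]
grip_width: 0.0499
```

View pics/s2.png

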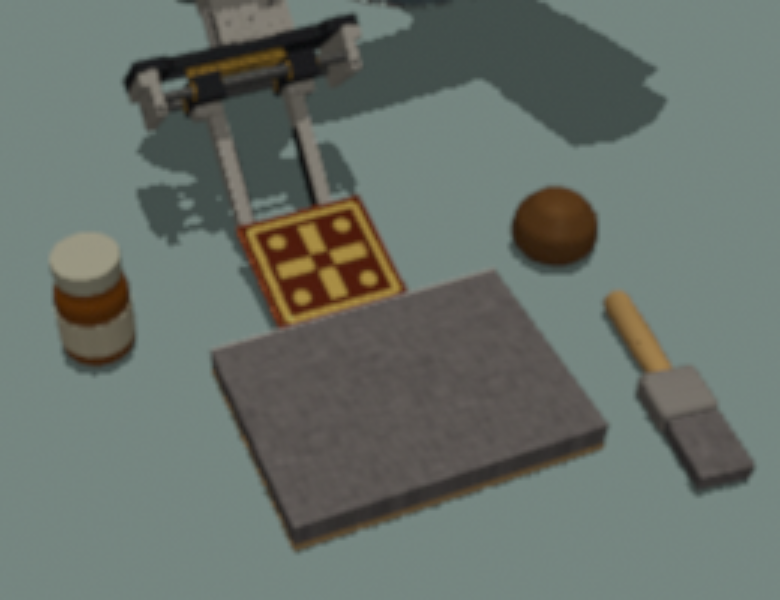

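The trailing edge has risen at (240,225)–(360,200) in the crop while the leading edge stays at the wall. I'll continue along the arc.

```bash
python3 -m pendant '[[50,[3.9,0,-2.3],[0,0,0]],[50,[3.7,0,-2.4],[0,0,0]],[50,[3.7,0,-2.4],[0,0,0]],[50,[3.7,0,-2.4],[0,0,0]]]'
python3 -m pendant '[[50,[4.2,0,-1.7],[0,0,0]],[50,[4.1,0,-1.7],[0,0,0]],[50,[4.1,0,-1.7],[0,0,0]],[50,[4.1,0,-1.7],[0,0,0]]]'
```

```text
time_s: 8.93
eef_pos: [0.476, -0.0046, 0.0406]
ee_rot: [[0.577, 0.579, 0.577], [0.409, -0.815, 0.41], [0.708, -0.001, -0.707]]
wrist_force: [0.5, 0.6, -1.7]
grip_width: 0.0503
time_s: 9.43
eef_pos: [0.4816, -0.001, 0.0569]
ee_rot: [[0.577, 0.579, 0.577], [0.409, -0.816, 0.409], [0.707, -0.0, -0.707]]
wrist_force: [-1.3, -0.8, -0.6]
grip_width: 0.0499
```

```bash
python3 -m pendant '[[50,[5.2,0,-1],[0,0,0]],[50,[5.2,0,-1],[0,0,0]],[50,[5.2,0,-1],[0,0,0]],[50,[5.2,0,-1],[0,0,0]],[50,[5.2,0,-1],[0,0,0]]]'
python3 - <<'E'
from h import *
im=vision.get_image("scene");cv2.imwrite("pics/s3.png",cv2.resize(im["pixels"][110:310,190:450,::-1],None,fx=3,fy=3))
E
```

```text
time_s: 10.05
eef_pos: [0.4938, 0.0076, 0.0789]
ee_rot: [[0.577, 0.578, 0.577], [0.409, -0.816, 0.409], [0.707, -0.0, -0.707]]
wrist_force: [-0.8, -0.2, 0.0]
grip_width: 0.05
```

View pics/s3.png

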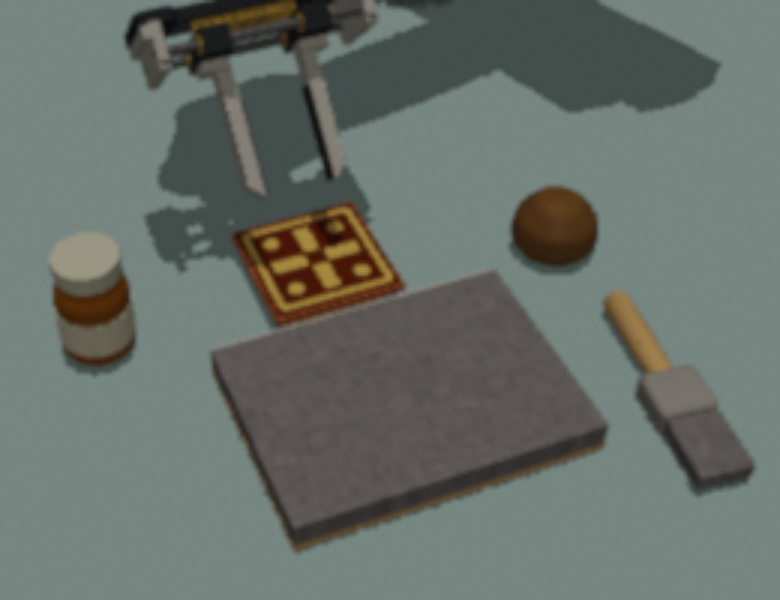

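The tile slipped off the fingertips and is back near flat, with the fingers now above it. I'll check its state before retrying.

Run:
```python
from h import *
im=vision.get_image("top");w=vision.get_image("wrist")
a=cv2.resize(im["pixels"][180:300,215:345,::-1],None,fx=3,fy=3)
b=cv2.resize(w["pixels"][:,:,::-1],(480,360))
cv2.imwrite("pics/c4.png",np.hstack([cv2.resize(a,(390,360)),b])[:, :800] if False else cv2.resize(np.hstack([a,b]),(800,331)))
```

```text
(no output)
```

View pics/c4.png

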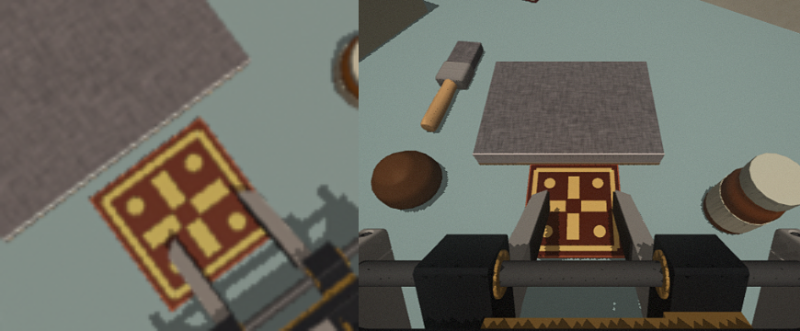

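Tile is flat on the table, square, about 6–8 mm short of the wall. I'll go back behind and below its edge and redo the lift, with deeper engagement and a lower arc.

```bash
python3 -m pendant '[[50,[-21.2,0,-21.2],[0,0,0]],[50,[-21.2,0,-21.2],[0,0,0]],[50,[-18,0,18],[0,0,0]],[50,[-18,0,18],[0,0,0]],[50,[-14.2,0,14.2],[0,0,0]]]'
python3 -m pendant '[[50,[-1.3,0,1.3],[0,0,0]],[50,[0,0,0],[0,0,0]]]'
```

```text
time_s: 10.82
eef_pos: [0.4444, -0.0273, 0.0066]
ee_rot: [[0.578, 0.578, 0.576], [0.409, -0.816, 0.409], [0.707, -0.001, -0.708]]
wrist_force: [1.0, -0.2, 0.4]
grip_width: 0.0498
time_s: 11.08
eef_pos: [0.4448, -0.0271, 0.0059]
ee_rot: [[0.577, 0.579, 0.577], [0.408, -0.816, 0.41], [0.708, -0.001, -0.707]]
wrist_force: [-3.7, -0.1, 4.7]
grip_width: 0.0502
```

```bash
python3 -m pendant '[[50,[7.5,0,6.5],[0,0,0]],[50,[5,0,5],[0,0,0]],[50,[3,0,3],[0,0,0]],[50,[3,0,3],[0,0,0]],[50,[3,0,3],[0,0,0]]]'
python3 -m pendant '[[50,[2.5,0,2.5],[0,0,0]],[50,[1,0,1],[0,0,0]],[50,[0,0,0],[0,0,0]]]'
```

```text
time_s: 11.7
eef_pos: [0.469, -0.0099, 0.0063]
ee_rot: [[0.577, 0.579, 0.576], [0.409, -0.816, 0.409], [0.707, 0.0, -0.708]]
wrist_force: [-1.7, -2.4, 1.1]
grip_width: 0.0503
time_s: 12.08
eef_pos: [0.4725, -0.0076, 0.0058]
ee_rot: [[0.578, 0.578, 0.576], [0.411, -0.816, 0.408], [0.705, 0.001, -0.709]]
wrist_force: [-8.7, -5.4, 5.4]
grip_width: 0.0499
```

```bash
python3 -m pendant '[[50,[3.3,0,-3.3],[0,0,0]],[50,[3.3,0,-3.3],[0,0,0]],[50,[3.3,0,-3.3],[0,0,0]]]'
python3 -m pendant '[[50,[0,0,2],[0,0,0]],[50,[0,0,2],[0,0,0]],[50,[0,0,2],[0,0,0]],[50,[0,0,0],[0,0,0]]]'
```

```text
time_s: 12.45
eef_pos: [0.4723, -0.0075, 0.0197]
ee_rot: [[0.579, 0.578, 0.576], [0.41, -0.816, 0.407], [0.705, 0.0, -0.709]]
wrist_force: [-4.4, -3.7, -0.2]
grip_width: 0.0499
time_s: 12.95
eef_pos: [0.4756, -0.0048, 0.015]
ee_rot: [[0.579, 0.578, 0.575], [0.41, -0.816, 0.408], [0.705, -0.0, -0.709]]
wrist_force: [-4.5, -4.9, -0.6]
grip_width: 0.0501
```

```bash
python3 -m pendant '[[50,[4.3,0,-2.8],[0,0,0]],[50,[4.3,0,-2.8],[0,0,0]],[50,[4.3,0,-2.8],[0,0,0]]]'
python3 -m pendant '[[50,[4.6,0,-1.6],[0,0,0]],[50,[4.6,0,-1.6],[0,0,0]]]'
```

```text
time_s: 13.32
eef_pos: [0.4785, -0.0027, 0.0308]
ee_rot: [[0.578, 0.579, 0.576], [0.409, -0.816, 0.409], [0.706, -0.001, -0.708]]
wrist_force: [-3.4, -1.4, -0.2]
grip_width: 0.0503
time_s: 13.58
eef_pos: [0.4814, -0.0007, 0.039]
ee_rot: [[0.579, 0.579, 0.574], [0.412, -0.815, 0.407], [0.704, 0.001, -0.71]]
wrist_force: [-16.9, -11.4, 3.3]
grip_width: 0.0499
```

```bash
python3 -m pendant '[[50,[0.7,0,-3.5],[0,0,0]]]'
python3 -m pendant '[[50,[3.5,0,-2.1],[0,0,0]]]'
python3 - <<'E'
from h import *
w=vision.get_image("scene");im=vision.get_image("top")
cv2.imwrite("pics/c5.png",np.hstack([cv2.resize(im["pixels"][180:300,215:345,::-1],(390,360)),cv2.resize(w["pixels"][140:260,235:360,::-1],(375,360))]))
E
```

```text
time_s: 13.7
eef_pos: [0.4808, -0.0012, 0.0431]
ee_rot: [[0.577, 0.579, 0.576], [0.409, -0.816, 0.409], [0.707, -0.001, -0.707]]
wrist_force: [-0.4, -0.2, -0.1]
grip_width: 0.0502
time_s: 13.82
eef_pos: [0.4818, -0.0008, 0.0473]
ee_rot: [[0.577, 0.578, 0.577], [0.408, -0.816, 0.409], [0.707, -0.001, -0.707]]
wrist_force: [-0.2, -0.3, -1.2]
grip_width: 0.0495
```

View pics/c5.png

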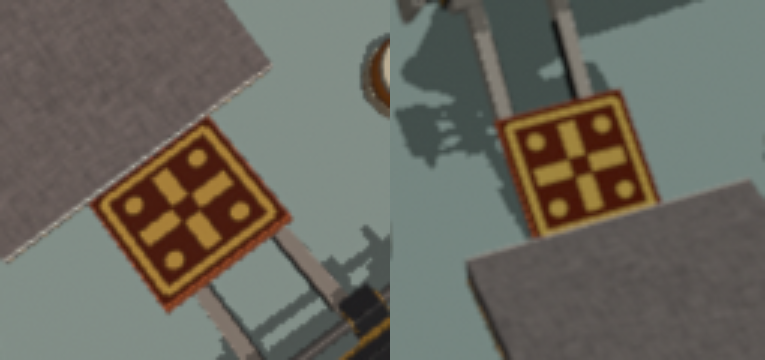

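The tile is tilted roughly 30°, resting on both fingers with its lead edge at the wall.

```bash
python3 -m pendant '[[50,[5.6,0,-1.2],[0,0,0]],[50,[5.6,0,-0.8],[0,0,0]]]'
python3 -m pendant '[[50,[5.9,0,-0.6],[0,0,0]]]'
```

```text
time_s: 14.18
eef_pos: [0.4872, 0.003, 0.0566]
ee_rot: [[0.577, 0.578, 0.577], [0.409, -0.816, 0.409], [0.707, -0.0, -0.707]]
wrist_force: [0.6, -0.2, -1.0]
grip_width: 0.0498
time_s: 14.3
eef_pos: [0.4903, 0.0051, 0.0612]
ee_rot: [[0.577, 0.579, 0.577], [0.409, -0.816, 0.409], [0.707, 0.0, -0.707]]
wrist_force: [-0.5, 0.2, -0.4]
grip_width: 0.0497
```

```bash
python3 -m pendant '[[50,[5,0,0.7],[0,0,0]],[50,[0,0,0],[0,0,0]]]'
```

```text
time_s: 14.55
eef_pos: [0.4937, 0.0074, 0.0643]
ee_rot: [[0.576, 0.579, 0.577], [0.41, -0.815, 0.409], [0.707, 0.001, -0.707]]
wrist_force: [-0.8, -0.8, 0.4]
grip_width: 0.0498
```

```bash
python3 -m pendant '[[50,[5.7,0,1.2],[0,0,0]],[50,[5.7,0,1.2],[0,0,0]]]'
python3 -m pendant '[[50,[5.7,0,1.4],[0,0,0]],[50,[0,0,0],[0,0,0]]]'
```

```text
time_s: 14.8
eef_pos: [0.5015, 0.0131, 0.0703]
ee_rot: [[0.577, 0.578, 0.576], [0.409, -0.816, 0.409], [0.707, -0.0, -0.707]]
wrist_force: [-0.1, -0.4, -1.1]
grip_width: 0.0499
time_s: 15.05
eef_pos: [0.5057, 0.016, 0.0736]
ee_rot: [[0.576, 0.579, 0.577], [0.41, -0.815, 0.409], [0.707, 0.001, -0.707]]
wrist_force: [-1.3, -0.1, -0.4]
grip_width: 0.05
```

```bash
cat >> h.py <<'E'
def tilebox(n):
    im=vision.get_image(n);hsv=cv2.cvtColor(im["pixels"],cv2.COLOR_RGB2HSV)
    m=((hsv[...,1]>110)&(hsv[...,2]>40)).astype(np.uint8);q=np.zeros_like(m)
    sl=(slice(130,260),slice(240,358)) if n=="scene" else (slice(130,320),slice(222,338))
    q[sl]=m[sl];q=cv2.morphologyEx(q,cv2.MORPH_CLOSE,np.ones((7,7)))
    c,l,s,ce=cv2.connectedComponentsWithStats(q);k=1+np.argmax(s[1:,4]);r=cv2.minAreaRect(np.argwhere(l==k)[:,::-1].astype(np.float32))
    return im,s[k],cv2.boxPoints(r)
E
python3 - <<'E'
from h import *
for n in("scene","top"):
    im,s,b=tilebox(n);print(n,s,b.round().tolist())
    o=monitor.get_obs();p=o["eef_pos"]+np.array([.0,0,.0])
    print("tcp px",proj(im,p))
E
```

```text
scene [ 274  170   51   49 1730] [[272.0, 179.0], [317.0, 168.0], [326.0, 208.0], [282.0, 219.0]]
tcp px [np.float64(290.74021412936156), np.float64(177.65424353799915)]
top [ 245  219   59   52 1593] [[244.0, 248.0], [286.0, 216.0], [305.0, 242.0], [263.0, 274.0]]
tcp px [np.float64(285.27583640701624), np.float64(254.54171534845636)]
```

```bash
python3 -m pendant '[[50,[5.7,0,2.8],[0,0,0]],[50,[5.7,0,2.8],[0,0,0]],[50,[5.7,0,2.8],[0,0,0]]]'
python3 -m pendant '[[50,[5.7,0,2.8],[0,0,0]],[50,[0,0,0],[0,0,0]]]'
python3 - <<'E'
from h import *
for n in("scene","top"):
    im,s,b=tilebox(n);print(n,s,b.round().tolist())
    p=monitor.get_obs()["eef_pos"];print("tcp px",proj(im,p))
E
```

```text
time_s: 15.52
eef_pos: [0.5225, 0.0267, 0.0837]
ee_rot: [[0.572, 0.581, 0.58], [0.407, -0.814, 0.414], [0.712, -0.0, -0.702]]
wrist_force: [-19.4, -2.6, 31.3]
grip_width: 0.0502
time_s: 15.78
eef_pos: [0.5283, 0.0307, 0.087]
ee_rot: [[0.57, 0.581, 0.581], [0.407, -0.814, 0.415], [0.714, 0.0, -0.7]]
wrist_force: [-15.0, 0.2, 28.4]
grip_width: 0.0499
scene [ 278  174   47   45 1507] [[274.0, 186.0], [322.0, 172.0], [331.0, 205.0], [283.0, 218.0]]
tcp px [np.float64(294.89358045441105), np.float64(180.6537729341685)]
top [246 220  49  40 873] [[244.0, 248.0], [287.0, 216.0], [298.0, 231.0], [255.0, 263.0]]
tcp px [np.float64(277.35334065944124), np.float64(242.2488138360594)]
```

```bash
python3 -m pendant '[[50,[2.8,0,-2.8],[0,0,0]],[50,[1.4,0,-1.4],[0,0,0]]]'
```

```text
time_s: 16.12
eef_pos: [0.5254, 0.0297, 0.0879]
ee_rot: [[0.577, 0.578, 0.577], [0.409, -0.816, 0.409], [0.707, 0.001, -0.707]]
wrist_force: [-0.5, -0.2, -0.8]
grip_width: 0.05
```

Run:
```python
from h import *
w,s,b=tilebox("scene");im,s2,b2=tilebox("top");print(s,s2)
cv2.imwrite("pics/c6.png",np.hstack([cv2.resize(im["pixels"][180:300,215:345,::-1],(390,360)),cv2.resize(w["pixels"][140:260,235:360,::-1],(375,360))]))
```

```text
[ 278  173   47   46 1540] [246 220  50  41 967]
```

View pics/c6.png

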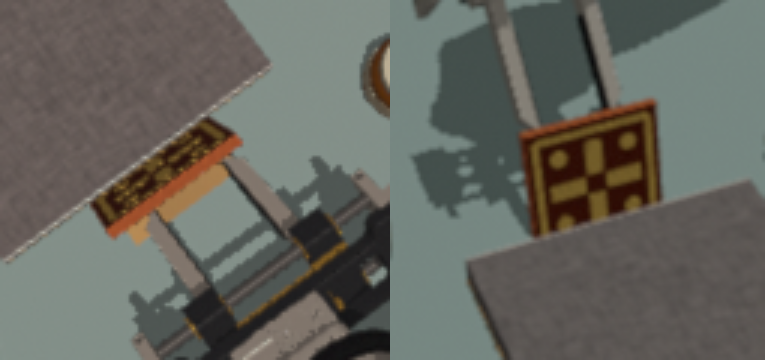

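The tile is at about 70°, with the patterned face towards the pad and the fingertips in the notch behind the clay. I'll keep pushing forward.

```bash
python3 -m pendant '[[50,[4.6,0,2.4],[0,0,0]],[50,[4.6,0,2.6],[0,0,0]]]'
python3 -m pendant '[[50,[4.6,0,2.8],[0,0,0]]]'
python3 -m pendant '[[50,[4.6,0,3],[0,0,0]]]'
python3 - <<'E'
from h import *
for n in("scene","top"):
    im,s,b=tilebox(n);print(n,s,b.round().tolist())
    p=monitor.get_obs()["eef_pos"];print("tcp px",proj(im,p))
E
```

```text
time_s: 16.48
eef_pos: [0.534, 0.0356, 0.0911]
ee_rot: [[0.576, 0.578, 0.577], [0.408, -0.816, 0.409], [0.708, -0.0, -0.706]]
wrist_force: [-2.3, -0.6, 4.8]
grip_width: 0.0503
time_s: 16.6
eef_pos: [0.5384, 0.0388, 0.0925]
ee_rot: [[0.576, 0.578, 0.578], [0.408, -0.816, 0.41], [0.708, -0.0, -0.706]]
wrist_force: [-1.8, 0.5, 6.9]
grip_width: 0.0505
time_s: 16.73
eef_pos: [0.5428, 0.042, 0.0937]
ee_rot: [[0.576, 0.578, 0.577], [0.408, -0.816, 0.41], [0.708, -0.0, -0.706]]
wrist_force: [-0.6, 0.9, 4.7]
grip_width: 0.0497
scene [ 282  179   46   40 1317] [[275.0, 191.0], [326.0, 176.0], [334.0, 205.0], [283.0, 219.0]]
tcp px [np.float64(298.6342303598984), np.float64(183.61038795967087)]
top [242 214  46  38 618] [[242.0, 245.0], [284.0, 213.0], [293.0, 224.0], [250.0, 256.0]]
tcp px [np.float64(271.1600588205684), np.float64(234.27730492758496)]
```

```bash
python3 -m pendant '[[50,[4.6,0,3.4],[0,0,0]],[50,[4.6,0,3.8],[0,0,0]]]'
python3 -m pendant '[[50,[4.4,0,4.2],[0,0,0]],[50,[4.4,0,4.2],[0,0,0]]]'
python3 -m pendant '[[50,[4.4,0,4.2],[0,0,0]],[50,[4.4,0,4.2],[0,0,0]],[50,[0,0,0],[0,0,0]]]'
python3 - <<'E'
from h import *
for n in("scene","top"):
    im,s,b=tilebox(n);print(n,s,b.round().tolist())
E
```

```text
time_s: 17.08
eef_pos: [0.5525, 0.0484, 0.0956]
ee_rot: [[0.576, 0.578, 0.578], [0.408, -0.816, 0.41], [0.709, 0.0, -0.706]]
wrist_force: [-2.6, -1.0, 9.0]
grip_width: 0.0499
time_s: 17.32
eef_pos: [0.5623, 0.0554, 0.0955]
ee_rot: [[0.576, 0.578, 0.578], [0.409, -0.816, 0.409], [0.708, 0.001, -0.706]]
wrist_force: [0.6, -0.7, 1.9]
grip_width: 0.0499
time_s: 17.7
eef_pos: [0.571, 0.0629, 0.0942]
ee_rot: [[0.577, 0.579, 0.576], [0.409, -0.815, 0.409], [0.706, -0.001, -0.708]]
wrist_force: [-0.2, 0.3, -0.2]
grip_width: 0.0496
scene [ 277  192   62   46 1593] [[276.0, 203.0], [327.0, 187.0], [339.0, 224.0], [288.0, 240.0]]
top [ 227  194   83   71 2110] [[226.0, 223.0], [276.0, 186.0], [311.0, 234.0], [261.0, 271.0]]
```

```bash
python3 -m pendant '[[50,[-20,0,-34],[0,0,0]],[50,[-32,0,-22],[0,0,0]],[50,[0,0,0],[0,-0.157,0]],[50,[0,0,0],[0,-0.157,0]],[50,[0,0,0],[0,-0.157,0]]]'
python3 -m pendant '[[50,[0,0,0],[0,-0.157,0]],[50,[0,0,0],[0,-0.157,0]],[50,[0,0,0],[0,0,0]]]'
python3 - <<'E'
from h import *
im=vision.get_image("top");w=vision.get_image("scene")
cv2.imwrite("pics/c7.png",np.hstack([cv2.resize(im["pixels"][120:300,150:345,::-1],(390,360)),cv2.resize(w["pixels"][140:290,235:400,::-1],(396,360))]))
E
```

```text
time_s: 18.42
eef_pos: [0.5089, 0.0174, 0.0983]
ee_rot: [[0.778, 0.577, 0.25], [0.55, -0.817, 0.174], [0.305, 0.002, -0.952]]
wrist_force: [-0.3, 0.8, 0.8]
grip_width: 0.0502
time_s: 18.8
eef_pos: [0.5101, 0.0193, 0.0977]
ee_rot: [[0.814, 0.581, 0.001], [0.581, -0.814, 0.001], [0.001, 0.0, -1.0]]
wrist_force: [-0.7, -0.2, -0.3]
grip_width: 0.0503
```

View pics/c7.png

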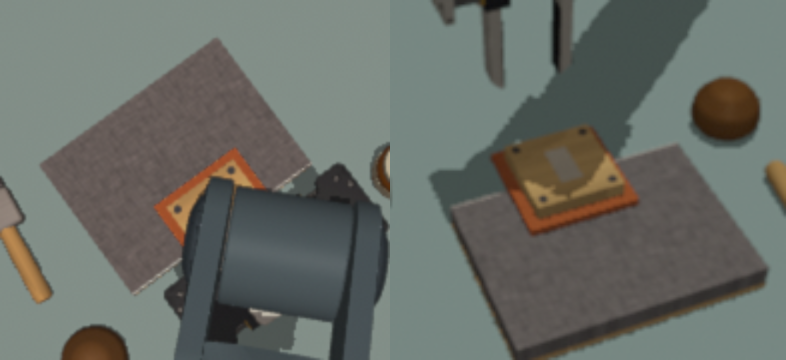

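The tile lies pattern-down on the pad, overhanging the near edge and square to it. Next I'll push it on about 55 mm with vertical fingertips just above the pad.

```bash
python3 -m pendant '[[50,[0,0,30],[0,0,0]],[50,[0,0,30],[0,0,0]],[50,[0,0,10.5],[0,0,0]],[50,[8,0,0],[0,0,0]],[50,[8,0,0],[0,0,0]]]'
python3 -m pendant '[[50,[5,0,0],[0,0,0]],[50,[5,0,0],[0,0,0]],[50,[5,0,0],[0,0,0]],[50,[5,0,0],[0,0,0]],[50,[5,0,0],[0,0,0]]]'
python3 -m pendant '[[50,[5,0,0],[0,0,0]],[50,[5,0,0],[0,0,0]],[50,[5,0,0],[0,0,0]],[50,[5,0,0],[0,0,0]],[50,[0,0,0],[0,0,0]]]'
```

```text
time_s: 19.52
eef_pos: [0.5228, 0.0274, 0.0281]
ee_rot: [[0.816, 0.578, 0.001], [0.578, -0.816, -0.0], [0.001, 0.001, -1.0]]
wrist_force: [-1.1, -0.8, -0.0]
grip_width: 0.05
time_s: 20.15
eef_pos: [0.5425, 0.0421, 0.0272]
ee_rot: [[0.816, 0.578, -0.0], [0.578, -0.816, -0.0], [-0.0, -0.0, -1.0]]
wrist_force: [-4.4, -3.8, 3.3]
grip_width: 0.0501
time_s: 20.78
eef_pos: [0.5594, 0.0541, 0.027]
ee_rot: [[0.816, 0.578, 0.002], [0.578, -0.816, 0.001], [0.002, 0.0, -1.0]]
wrist_force: [-0.2, 1.4, -0.4]
grip_width: 0.0495
```

```bash
python3 -m pendant '[[50,[5,0,0],[0,0,0]],[50,[5,0,0],[0,0,0]],[50,[5,0,0],[0,0,0]]]'
python3 -m pendant '[[50,[4,0,0],[0,0,0]],[50,[0,0,0],[0,0,0]]]'
python3 -m pendant '[[50,[-20,0,0],[0,0,0]],[50,[-20,0,-20],[0,0,0]],[50,[-30,0,-40],[0,0,0]],[50,[-25,0,-50],[0,0,0]],[50,[0,0,0],[0,0,0]]]'
python3 - <<'E'
from h import *
im=vision.get_image("top");w=vision.get_image("scene")
cv2.imwrite("pics/c8.png",np.hstack([cv2.resize(im["pixels"][120:320,120:375,::-1],(459,360)),cv2.resize(w["pixels"][140:290,260:400,::-1],(336,360))]))
E
```

```text
time_s: 21.15
eef_pos: [0.5711, 0.0625, 0.0269]
ee_rot: [[0.816, 0.578, -0.0], [0.578, -0.816, 0.0], [0.0, -0.0, -1.0]]
wrist_force: [-1.6, -0.6, 0.1]
grip_width: 0.0503
time_s: 21.4
eef_pos: [0.5748, 0.065, 0.0271]
ee_rot: [[0.816, 0.578, 0.001], [0.578, -0.816, 0.001], [0.001, 0.0, -1.0]]
wrist_force: [-0.4, 0.6, -0.1]
grip_width: 0.0501
time_s: 22.02
eef_pos: [0.4993, 0.0086, 0.1419]
ee_rot: [[0.817, 0.577, 0.01], [0.577, -0.817, -0.002], [0.007, 0.007, -1.0]]
wrist_force: [0.2, -0.6, -0.2]
grip_width: 0.05
```

View pics/c8.png

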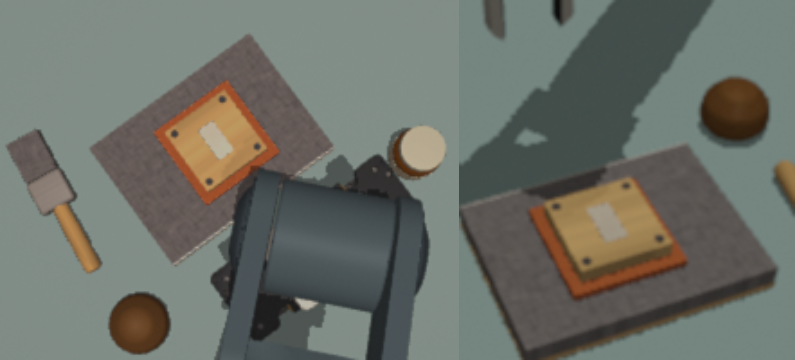

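The whole tile is on the pad, pattern down, square, with about 20–30 mm margin front and back. The jar, stone and brush have not moved and the robot is clear of everything.

```bash
python3 -c "
from plant import ticket;print(ticket.sign_off())"
```

```text
the job is handed in; nothing more can be done
None
```

The tile is flipped, pattern down, and the whole of it lies on the pad. I handed the job in at about 22 s of the 64 s allowed.

- **Moves:** I pushed the tile square against the board's near edge. With the fingertips tilted 45° under the trailing clay overhang, I levered it up until it fell over onto the pad. Then I pushed it on about 55 mm with the fingers vertical.
- **Slip on the first try:** The tile slid off the fingertips at about 30–45° and dropped back flat on the table, about 6–8 mm from the wall. I pushed it back against the wall and tried again with the fingertips deeper under the edge, which worked.
- **Forces:** The largest readings I saw were during the second lift, when the fingertips caught. They were about 20 N near 30° of tilt and about 37 N near 70°. I backed off each time. Forces were only read at the end of each call, so a short peak could have been missed.
- **Last check:** I judged the end state by eye from the last top and scene images and did not measure it. The tile looks flat and square, with roughly 20–30 mm margins front and back and no overhang. It sits about 8 mm off the board's centre line, going by its position at the start. The jar, stone and brush look unmoved, and the gripper was clear at about 14 cm height.
- **Pictures:** I viewed 11, one over the budget of 10.

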